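Stir the drying wooden beads and park the stirrer

ROBOT

A 7-joint arm with a two-finger parallel gripper is mounted at the origin on the work surface. World frame = base frame: x ahead of the robot, y to its left, z up, the work surface at z = 0. Lengths are in m, angles in rad, forces in N, time in s.
With the tool pointing down it reaches from about 0.4 to 0.85 m from the base axis. Payload 10.4 kg.
Tool frame: the origin (TCP) lies at the very end of the fingers, on their centre line; the grasp point (between the pads) lies 19 mm behind it; z points along the fingers, y is the line along which they close (so a half turn about z gives the same grasp; the last joint's range is limited). The gripper opens to 87 mm and grips with 3 to 60 N. Pads are 19 mm wide; open, the fingers measure 117 mm over their backs; the gripper's body (75 mm by 190 mm) begins 51 mm behind the grasp point.
Start: joints at [-1.136, 0.332, -0.065, 1.46, 0.022, 1.35, -0.088], TCP at [0.276, 0.561, 0.223] pointing down, gripper open.
Joint ranges: [-2.6, 2.6], [-0.5, 2.12], [-1.47, 1.34], [0.16, 2.42], [-1.27, 4.41], [0.06, 2.06], [-2.6, 2.6]. Speed limits (rad/s): [2.22, 2.22, 2.79, 2.79, 3.14, 3.14, 3.14].

INTERFACE

Orientations are given as a unit quaternion [x, y, z, w].
In Python, from bench import * gives the robot as it stands.
- The arm moves only by the tool step_arm, never from a script. Its arguments are lists of equal length, an entry for each row: "delta_pos": the shift along the world's x, y, z in units of 25 mm (1.0 is 25 mm), a list of three; "turn": the turn about the world's z in units of 0.12 rad (1.0 is 0.12 rad). In form: {"delta_pos": [[tx, ty, tz], ...], "turn": [turn, ...]}. A call has 1 to 12 rows; each row shifts and turns the commanded pose from where the row before left it; what a row does not reach is not made up. A row lasts 1/10 s, in which the tool goes at most 50 mm and 8.59 degrees, less where a joint would pass 70% of its speed; a pose out of reach is approached as far as the arm can. A call with a number of a shift or a turn outside -1 to 1 is refused whole. A call with a gripper value outside its range is refused whole. "grip" is the closure, from 0 (fully open) to 1 (shut), set as the call begins (left out, the last holds). The fingers move at their own pace and stop on an object; "newtons" is the grip in N (left out, the last holds). Time passes only in rows, so rows that do not move let the fingers close. It gives the time, the measured TCP pose, the force, the opening and the grip force at its end, in the units of the state.
- read_state(): the state, without advancing time (a new reading comes with each control period).
- camera(name): name is "scene" or "top"; returns a dict with "image" (480x640x3 uint8, red, green, blue), "z_map" (480x640 float32, m along the optical axis (not along the pixel's ray), 0 where there is no reading), "mtx" (3x3 intrinsics, pixels), "dist" ([k1, k2, p1, p2, k3] as OpenCV has them; the pictures are not rectified), "view" (4x4, takes a point from world to camera coordinates). Camera axes: x right, y up, looking along -z (the intrinsics and any distortion apply to the point x, -y, -z); pixel columns grow to the right and rows downward; lengths in m; the calibration is good to about 2 mm. A picture is of the moment at which its call begins.
- close_job(): hands the job in; it is judged then, once.
The state is a dict: "time": time; "joint_positions": joint angles; "joint_vel": joint speeds; "joint_torque": joint torques, N m; "ee_pos": TCP position; "eef_rot": TCP orientation; "ft_force": force on the tool from outside, world axes, zero at the start; "torque": the same for the moment, N m; "width": finger opening in m; "grip_force": force on a finger pad.
Only numpy, scipy, OpenCV 4.12 (cv2) and the standard library are available. Lean on these libraries where they do the work, as an engineer would, in place of code of your own. Each camera call takes 0.05 s, during which the arm holds its last target. There are 200 camera calls.

TASK

Freshly oiled wooden beads are drying in the bowl and must be stirred so that they do not stick together. First slide the loose flat board flush into the corner of the wooden fence; then take the stirring stick, lower its foot into the bowl beside the bowl's handle and stir clockwise (seen from above) in wide circles with the foot down on or just above the floor, two full turns back to the handle, shifting every bead. Finally stand the stick upright with its whole foot on the board, still snug in its corner, with all beads left in the bowl and the other things on the bench undisturbed.

Things in the scene. Friction and masses are not known exactly. Their poses are not given: they have to be found in the camera images.
- stirrer_grip (a point): Centre of the handle of the stirrer, a free-standing wooden stirring stick 150 mm tall, about 140 g, upright on the bench. Square handle 28 by 28 mm and 70 mm long at the top (this point is 35 mm below its top and 115 mm above the stick's underside), below it an 18 mm round shaft, at the bottom a round foot 44 mm across and 32 mm high. z runs up along the stick, x and y square to the handle's flats.
- stirrer_foot (a point): Centre of the underside of the stirrer's foot, 115 mm below the middle of its handle. z runs up along the stick. Circling 30 to 37 mm from the bowl's centre it pushes the beads easily (under 3 N); farther out beads can wedge between foot and wall and tilt the stick in the grip.
- stirrer: The stirrer as a whole, origin at the centre of the foot's underside, z up along the stick, x and y square to the handle's flats.
- bowl: Round aluminium mixing bowl with sloping sides, fixed to the bench on a round plywood base. Origin: centre of the base, on the bench, z up. Flat inner floor, radius 66 mm, 15 mm above the bench; the wall (4 mm) slopes straight out to the rim, inner radius 97 mm, 60 mm above the bench. The stirrer's foot, on the floor, meets the wall at 44 mm off centre.
- bowl_handle (a point): Middle of the bowl's one handle, a dark steel loop 60 mm wide at rim height on the bowl's -x side; this point is 134 mm from the bowl's centre and 57 mm above the bench. Seen from above, clockwise from the handle (bowl's -x) comes the bowl's +y, then +x, then -y.
- fence: Two wooden battens, 22 mm wide and 20 mm high, fixed to the bench in an L that is open toward its -x and -y. Origin: on the bench where the board's centre lies when the board is home in the corner. The inner face of the long batten (157 mm) is at x = +35 mm, parallel to y; that of the short one (115 mm) at y = +55 mm, parallel to x.
- board_mid (a point): Centre (half-way up) of the loose flat plywood parking board, 70 mm along its x, 110 mm along its y, 12 mm thick, about 70 g, lying flat on the bench short of the fence's corner and somewhat skewed; when home its x and y are those of the fence.
- board: The parking board, origin at the centre of its underside, axes as for its middle point.
- glue: Bystander: white glue bottle, 60 mm across, 190 mm tall, origin at its underside.
- spray: Bystander: blue-painted can, 64 mm across, 200 mm tall, origin at its underside.
- waxjar: Bystander: low jar with a steel lid, 70 mm across, 75 mm tall, origin at its underside.
- tape: Bystander: roll of tape lying flat, 100 mm across, 30 mm high, origin at its underside.
- plane: Bystander: steel hand plane, 180 mm long along its x, 55 mm wide, about 85 mm high, origin at its underside.
- mallet: Bystander: wooden mallet lying flat, about 240 mm long along its x, head at +x, under 50 mm high, origin at its underside.
- bead0: One of six alike round wooden beads, 30 mm across, about 12 g, slippery with oil, loose on the bowl's floor and at the start lying away from the handle, which leaves the handle's side clear. Origin at its centre.
- bead1: One of six alike round wooden beads, 30 mm across, about 12 g, slippery with oil, loose on the bowl's floor and at the start lying away from the handle, which leaves the handle's side clear. Origin at its centre.
- bead2: One of six alike round wooden beads, 30 mm across, about 12 g, slippery with oil, loose on the bowl's floor and at the start lying away from the handle, which leaves the handle's side clear. Origin at its centre.
- bead3: One of six alike round wooden beads, 30 mm across, about 12 g, slippery with oil, loose on the bowl's floor and at the start lying away from the handle, which leaves the handle's side clear. Origin at its centre.
- bead4: One of six alike round wooden beads, 30 mm across, about 12 g, slippery with oil, loose on the bowl's floor and at the start lying away from the handle, which leaves the handle's side clear. Origin at its centre.
- bead5: One of six alike round wooden beads, 30 mm across, about 12 g, slippery with oil, loose on the bowl's floor and at the start lying away from the handle, which leaves the handle's side clear. Origin at its centre.

How it is judged:
On the way, in this order (a step that is already met when the one before it is completed fails the run):
1. the board lies flat, flush in the fence's corner (within 4 mm of both battens, 0.05 rad) (x of board_mid in the frame of fence between -0.004 and 0.006 m and y of board_mid in the frame of fence between -0.004 and 0.006 m and height (world z) of board_mid below 0.01 m and angle between the x axis of board and the x axis of fence, either way round below 0.05 rad), for 0.2 s.
2. turn 1: the stirrer's foot is down among the beads (at most 20 mm above the bowl's floor), at least 22 mm out from the centre, beside the handle (x of stirrer_foot in the frame of bowl between -0.06 and -0.022 m and y of stirrer_foot in the frame of bowl between -0.018 and 0.018 m and z of stirrer_foot in the frame of bowl below 0.035 m), for 0.02 s.
3. turn 1: the stirrer's foot is down among the beads (at most 20 mm above the bowl's floor), at least 22 mm out from the centre, a quarter turn clockwise from the handle (y of stirrer_foot in the frame of bowl between 0.022 and 0.06 m and x of stirrer_foot in the frame of bowl between -0.018 and 0.018 m and z of stirrer_foot in the frame of bowl below 0.035 m), for 0.02 s.
4. turn 1: the stirrer's foot is down among the beads (at most 20 mm above the bowl's floor), at least 22 mm out from the centre, opposite the handle (x of stirrer_foot in the frame of bowl between 0.022 and 0.06 m and y of stirrer_foot in the frame of bowl between -0.018 and 0.018 m and z of stirrer_foot in the frame of bowl below 0.035 m), for 0.02 s.
5. turn 1: the stirrer's foot is down among the beads (at most 20 mm above the bowl's floor), at least 22 mm out from the centre, three quarters of a turn from the handle (y of stirrer_foot in the frame of bowl between -0.06 and -0.022 m and x of stirrer_foot in the frame of bowl between -0.018 and 0.018 m and z of stirrer_foot in the frame of bowl below 0.035 m), for 0.02 s.
6. turn 2: the stirrer's foot is down among the beads (at most 20 mm above the bowl's floor), at least 22 mm out from the centre, beside the handle (all of step 2), for 0.02 s.
7. turn 2: the stirrer's foot is down among the beads (at most 20 mm above the bowl's floor), at least 22 mm out from the centre, a quarter turn clockwise from the handle (all of step 3), for 0.02 s.
8. turn 2: the stirrer's foot is down among the beads (at most 20 mm above the bowl's floor), at least 22 mm out from the centre, opposite the handle (all of step 4), for 0.02 s.
9. turn 2: the stirrer's foot is down among the beads (at most 20 mm above the bowl's floor), at least 22 mm out from the centre, three quarters of a turn from the handle (all of step 5), for 0.02 s.
10. second turn completed beside the handle, with every bead shifted at least 8 mm from where it lay (all of step 6 and distance of each of bead0, bead1, bead2, bead3, bead4, bead5 from where it was at the start of the episode above 0.008 m), for 0.02 s.
At the end, for the whole second after the job is handed in: The board lies flat in the fence's corner (within 4 mm of both battens and 0.05 rad); the stirrer stands still and upright (within 0.08 rad) on it, its foot's centre within 16 mm of the board's middle across and 36 mm along; all six beads are in the bowl (all of step 1 and x of stirrer_foot in the frame of board_mid between -0.016 and 0.016 m and y of stirrer_foot in the frame of board_mid between -0.036 and 0.036 m and height (world z) of stirrer_foot between 0.008 and 0.016 m and angle between stirrer's own z axis and vertical below 0.08 rad and linear speed of stirrer below 0.02 m/s and horizontal distance between each of bead0, bead1, bead2, bead3, bead4, bead5 and bowl below 0.08 m and height (world z) of each of bead0, bead1, bead2, bead3, bead4, bead5 below 0.08 m); the robot touches nothing.
It fails at once if a bystander (bottle, can, jar, tape, plane or mallet) is pushed more than 30 mm or tipped (distance of any of glue, spray, waxjar, tape, plane, mallet from where it was at the start of the episode above 0.03 m or angle between any of glue, spray, waxjar, tape, plane, mallet's own z axis and vertical above 0.35 rad).
It also fails if it takes over 72 s, if anything falls off the work surface, if the arm or the gripper's body presses on something with over 40 N, if the wrist force passes 120 N, or if a joint passes its speed limit or range.

## Working session

There is one attempt and no reset: what is moved stays moved. The work goes in short steps, Python scripts to look and compute and a tool call to move; the robot and the scene stay as the last step left them, time stands still between calls to the robot, and variables do not carry over. Pictures are saved under pics/ and viewed, at most 10 in all, crops included, and the job is handed in when it is done.

Besides the shell and the picture viewer there is one more tool, called after "Emit:" as name(argument=value, ...) on one line, values as JSON. step_arm: Moves the arm, as the interface text tells. Shifts and turns lie within -1 to 1; 1 stands for 25 mm of shift or 0.12 rad of turn. Its arguments: {"type":"object","properties":{"delta_pos":{"type":"array"},"turn":{"type":"array"},"grip":{"type":"number"},"newtons":{"type":"number"}},"required":["delta_pos","turn"]}

```bash
mkdir -p pics; cat > h.py <<'E'
from bench import *
import numpy as np, cv2
def snap(n):
    c=camera(n); np.savez(f'{n}.npz',**c); return c
def load(n): return dict(np.load(f'{n}.npz'))
def ray(c,uv):
    p=cv2.undistortPoints(np.array(uv,float).reshape(-1,1,2),c['mtx'],c['dist'])[:,0]
    d=np.c_[p[:,0],-p[:,1],-np.ones(len(p))]
    R=c['view'][:3,:3];t=c['view'][:3,3]
    return -R.T@t, d@R
def onplane(c,uv,z):
    o,d=ray(c,uv); s=(z-o[2])/d[:,2]; return o+s[:,None]*d
def cloud(c):
    h,w=c['z_map'].shape; v,u=np.mgrid[:h,:w]
    o,d=ray(c,np.c_[u.ravel(),v.ravel()])
    return (o+d*c['z_map'].reshape(-1,1)).reshape(h,w,3)
def proj(c,P):
    q=np.atleast_2d(P)@c['view'][:3,:3].T+c['view'][:3,3]
    return cv2.projectPoints(q*[1,-1,-1],np.zeros(3),np.zeros(3),c['mtx'],c['dist'])[0][:,0]
E
python3 - <<'E'
from h import *
for n in ('scene','top'):
    c=snap(n); cv2.imwrite(f'pics/{n}0.png',c['image'][:,:,::-1])
    print(n,c['mtx'].tolist(),c['dist'],-c['view'][:3,:3].T@c['view'][:3,3])
s=read_state();print(s)
E
```

```text
scene [[478.5447998051463, 0.0, 318.7134007193044], [0.0, 478.5447998051463, 245.0422386297116], [0.0, 0.0, 1.0]] [-0.0671584  0.         0.         0.         0.       ] [ 0.92899922 -0.55354274  0.75154566]
top [[564.3719148113513, 0.0, 323.1603277143213], [0.0, 564.3719148113513, 237.2848727161677], [0.0, 0.0, 1.0]] [-0.08946689  0.          0.          0.          0.        ] [ 0.4947619  -0.03097476  1.1568537 ]
{'time': 0.1, 'joint_positions': array([-1.13558933,  0.33280143, -0.06469225,  1.46084171,  0.02157978,
        1.34985304, -0.08847832]), 'joint_vel': array([-1.01492010e-03, -2.52498740e-04, -2.20011591e-03, -2.90213012e-03,
       -2.63041016e-04, -2.83110493e-05, -1.35193424e-04]), 'joint_torque': array([ 6.57351247e-04, -6.24544287e+01,  2.40966358e-02, -3.90713596e+01,
       -6.13763602e-02,  3.65608488e-02,  6.90481511e-05]), 'ee_pos': array([0.276095  , 0.5603494 , 0.22184543]), 'eef_rot': array([ 2.26895699e-01,  9.73918876e-01, -5.92586333e-04, -1.20052603e-04]), 'ft_force': array([-0.38659152, -0.09899369, -0.51013008]), 'torque': array([-0.06133959,  0.04420249, -0.00053622]), 'grip_force': 0.0, 'width': 0.08697166924207965}
```

View pics/top0.png

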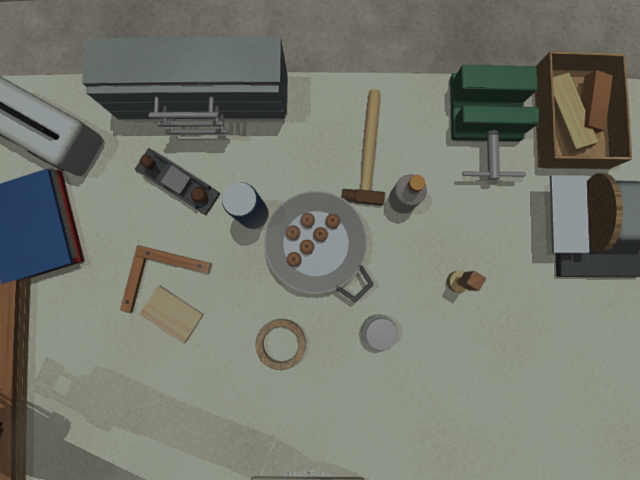

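View pics/scene0.png

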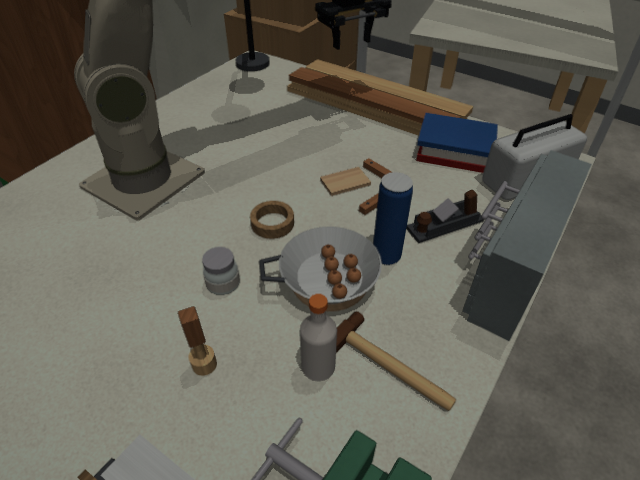

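The top view (robot at the bottom, +x up, +y left) shows the fence corner near (138,250), the board near (172,313), the bowl at (317,243) with its handle at (355,285), and the stirrer with its foot at (458,281). The spray can is at (245,205) and the glue at (408,193). The scene view shows the same layout from the side, with the stirrer at (198,350) and the glue at (318,340).

```bash
python3 - <<'E'
from h import *
c=load('top'); im=c['image']; P=cloud(c); hsv=cv2.cvtColor(im,cv2.COLOR_RGB2HSV)
for n,(u,v) in dict(board=(172,313),bat=(175,258),bat2=(131,285),bench=(230,300),stick=(477,281),foot=(456,282),bead=(307,247),floor=(325,250)).items(): print(n,hsv[v,u],P[v,u].round(3))
def comp(m,box,name,z):
    x0,y0,x1,y1=box; k=np.zeros_like(m,np.uint8); k[y0:y1,x0:x1]=m[y0:y1,x0:x1]
    cs,_=cv2.findContours(k,cv2.RETR_EXTERNAL,cv2.CHAIN_APPROX_NONE); q=max(cs,key=cv2.contourArea)[:,0].astype(float)
    W=onplane(c,q,z); r=cv2.minAreaRect((W[:,:2]*1000).astype(np.float32))
    print(name,'px area',len(q),'rect mm',np.round(r[0],1),np.round(r[1],1),'ang',round(r[2],2)); return W
H,S,V=[hsv[...,i].astype(int) for i in range(3)]
z=P[...,2]
# height based masks
comp((z>.006)&(z<.018)&(S>60),(135,284,208,347),'board',.012)
comp((S>60)&(H<30),(138,284,208,347),'boardcol',.012)
comp((z>.13)&(z<.17),(440,260,500,300),'sticktop',.15)
comp((z>.02)&(z<.06)&(S>60),(440,260,470,300),'foot',.032)
# beads & bowl
m=((S>90)&(H<20)).astype(np.uint8); 
k=np.zeros_like(m);k[200:280,275:350]=m[200:280,275:350]
n,l,s,ce=cv2.connectedComponentsWithStats(k)
for i in range(1,n):
    if s[i,4]>30: print('bead',ce[i].round(1),s[i,4],onplane(c,[ce[i]],.03).round(3))
big=cv2.resize(np.hstack([im[235:355,110:230],im[225:345,400:520]]),None,fx=3,fy=3,interpolation=cv2.INTER_CUBIC)
cv2.imwrite('pics/crop.png',big[:,:,::-1])
E
```

```text
board [ 24  61 139] [0.442 0.278 0.011]
bat [ 13 129 123] [0.554 0.272 0.021]
bat2 [ 13 128 120] [0.498 0.361 0.023]
bench [ 45  21 148] [ 0.469  0.162 -0.002]
stick [ 13 120 113] [ 0.509 -0.305  0.149]
foot [19 86 83] [ 0.508 -0.295  0.028]
bead [ 11 111  85] [0.576 0.004 0.045]
floor [ 99  17 152] [ 0.572 -0.032  0.017]
board px area 147 rect mm [440.9 280.3] [109.1  69.2] ang 57.83
boardcol px area 145 rect mm [440.9 280.3] [109.1  69.2] ang 57.83
sticktop px area 51 rect mm [ 510.  -300.1] [29.7 29.2] ang 62.35
foot px area 65 rect mm [ 509.1 -296.1] [41.5 34.4] ang 9.37
bead [307.2 219.7] 126 [[0.632 0.004 0.03 ]]
bead [332.3 220.4] 143 [[ 0.631 -0.046  0.03 ]]
bead [292.5 232.1] 119 [[0.607 0.033 0.03 ]]
bead [320.  233.9] 137 [[ 0.603 -0.022  0.03 ]]
bead [306.4 246.3] 137 [[0.578 0.005 0.03 ]]
bead [293.5 258.8] 139 [[0.553 0.031 0.03 ]]
```

View pics/crop.png

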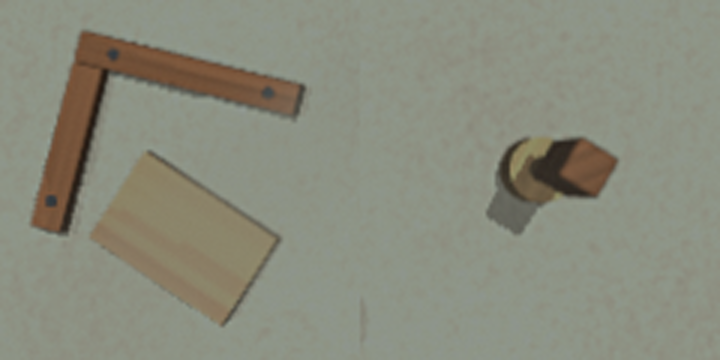

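The crop shows the fence's corner and the board clear of it, skewed by about 20° (board corners in the crop at (148,152), (280,238), (223,325), (90,238)). It also shows the stirrer standing upright, with its handle's top at (585,167).

```bash
python3 - <<'E'
from h import *
from scipy.optimize import least_squares
c=load('top'); im=c['image']; P=cloud(c); hsv=cv2.cvtColor(im,cv2.COLOR_RGB2HSV)
H,S=hsv[...,0],hsv[...,1]; z=P[...,2]
m=np.zeros(H.shape,np.uint8); m[240:318,118:216]=((S>95)&(H<19)&(z>.012))[240:318,118:216]
n,l,s,_=cv2.connectedComponentsWithStats(m); l=(l==1+np.argmax(s[1:,4])).astype(np.uint8)
q=max(cv2.findContours(l,cv2.RETR_EXTERNAL,cv2.CHAIN_APPROX_NONE)[0],key=cv2.contourArea)[:,0].astype(float)
v,u=np.nonzero(l); W=onplane(c,np.c_[u,v],.02)[:,:2]; Q=onplane(c,q,.02)[:,:2]
# fit frame: points inside L; origin o, angle a (fence y direction)
def loc(p,W): 
    a=p[2]; ey=np.array([np.cos(a),np.sin(a)]); ex=np.array([ey[1],-ey[0]])
    d=W-p[:2]; return d@ex,d@ey
# signed dist to L boundary of polygon in the fence frame
L=np.array([[35,55],[35,-80],[57,-80],[57,77],[-58,77],[-58,55]],np.float32)
def f(p):
    x,y=loc(p,Q*1000)
    return [cv2.pointPolygonTest(L.reshape(-1,1,2),(float(a),float(b)),True) for a,b in zip(x,y)]
for a0 in (1.33,):
    r=least_squares(f,[500,290,a0],diff_step=1e-4,loss='soft_l1'); print('fence',r.x.round(2),np.degrees(r.x[2]).round(2),'rms',np.std(f(r.x)).round(2),np.mean(f(r.x)).round(2))
# bowl rim
k=(z>.054)&(z<.068); k[:185]=0;k[300:]=0;k[:,:262]=0;k[:,375:]=0
R=P[k][:,:2]; 
sel=np.hypot(*(R-np.median(R,0)).T)<.12;R=R[sel]
g=least_squares(lambda p:np.hypot(R[:,0]-p[0],R[:,1]-p[1])-p[2],[.58,-.02,.1],loss='soft_l1',f_scale=.002); print('bowl rim',g.x.round(4),len(R))
F=(z>.010)&(z<.02)&(S<40); F[:200]=0;F[290:]=0;F[:,:265]=0;F[:,:]=F; F[:,370:]=0
F=P[F][:,:2]; F=F[np.hypot(*(F-g.x[:2]).T)<.08]; print('floor',cv2.minEnclosingCircle((F*1000).astype(np.float32)))
k=(z>.045)&(z<.07); k[:240]=0;k[305:]=0;k[:,:320]=0;k[:,380:]=0
D=P[k][:,:2]-g.x[:2]; D=D[np.hypot(*D.T)>.112]; print('handle',len(D),D.mean(0).round(4),np.degrees(np.arctan2(*D.mean(0)[::-1])))
for n,(u,v) in dict(spray=(241,196),glue=(417,183),jar=(381,332)).items(): print(n,P[v,u].round(3))
E
```

```text
fence [506.66 290.16   1.36] 77.94 rms 4.45 0.31
bowl rim [ 0.581  -0.0177  0.0961] 1064
floor ((585.1065673828125, -13.4887113571167), 73.0637435913086)
handle 220 [-0.0897 -0.0849] -136.593414357182
spray [0.652 0.113 0.201]
glue [ 0.678 -0.191  0.191]
jar [ 0.412 -0.139  0.074]
```

```bash
python3 - <<'E'
from h import *
from scipy.optimize import least_squares
c=load('top'); im=c['image']; P=cloud(c); hsv=cv2.cvtColor(im,cv2.COLOR_RGB2HSV)
H,S=hsv[...,0],hsv[...,1]; z=P[...,2]
m=np.zeros(H.shape,np.uint8); m[240:318,118:216]=((S>95)&(H<19)&(z>.012))[240:318,118:216]
q=max(cv2.findContours(m,cv2.RETR_EXTERNAL,cv2.CHAIN_APPROX_NONE)[0],key=cv2.contourArea)[:,0].astype(float)
Q=onplane(c,q,.02)[:,:2]*1000
def loc(p,W):
    ey=np.array([np.cos(p[2]),np.sin(p[2])]); d=W-p[:2]; return np.c_[d@[ey[1],-ey[0]],d@ey]
L=np.array([[35,55],[35,-80],[57,-80],[57,77],[35,77],[-80,77],[-80,55]],np.float32).reshape(-1,1,2)
f=lambda p:[cv2.pointPolygonTest(L,(float(a),float(b)),True) for a,b in loc(p,Q)]
r=least_squares(f,[500,290,1.33],diff_step=1e-4,loss='soft_l1'); e=np.array(f(r.x))
print('fence',r.x.round(2),np.degrees(r.x[2]).round(2),e.std().round(2),e.mean().round(2))
print('board in fence',loc(r.x,np.array([[440.9,280.3]])), 57.83-np.degrees(r.x[2]))
F=loc(r.x,Q)
print('inner long x',np.median(F[(abs(F[:,0]-35)<8)&(F[:,1]<40)&(F[:,1]>-70)],0),'inner short y',np.median(F[(abs(F[:,1]-55)<8)&(F[:,0]<20)&(F[:,0]>-70)],0))
E
```

```text
fence [507.16 289.64   1.34] 76.56 1.48 1.56
board in fence [[-62.27255614 -24.48266762]] -18.734153731745877
inner long x [ 37.07756623 -16.61546768] inner short y [-24.43001044  55.68847997]
```

Emit:
step_arm(delta_pos=[[0.34, -0.95, -0.6], [0.34, -0.95, -0.6], [0.34, -0.95, -0.6], [0.34, -0.95, -0.6], [0.34, -0.95, -0.6], [0.34, -0.95, -0.6], [0.34, -0.95, -0.6], [0.34, -0.95, -0.6], [0.34, -0.95, -0.6], [0.34, -0.95, -0.6], [0.34, -0.95, -0.6], [0, 0, 0]], turn=[0.17, 0.17, 0.17, 0.17, 0.17, 0.17, 0.17, 0.17, 0.17, 0.17, 0.16, 0], grip=0.43, newtons=20)

```text
time: 1.3
ee_pos: [0.3698, 0.2951, 0.0555]
eef_rot: [0.119, 0.993, -0.002, -0.001]
ft_force: [-0.3, -0.2, -0.1]
width: 0.0498
grip_force: 0.0
```

Emit:
step_arm(delta_pos=[[0, 0.05, -0.7], [0, 0.05, -0.7], [0, 0, -0.5], [0, 0, -0.1], [0.39, -0.093, 0], [0.39, -0.093, 0], [0.39, -0.093, 0], [0.39, -0.093, 0], [0.39, -0.093, 0], [0.39, -0.093, 0], [0.39, -0.093, 0], [0, 0, 0]], turn=[0, 0, 0, 0, 0, 0, 0, 0, 0, 0, 0, 0])

```text
time: 2.5
ee_pos: [0.4396, 0.2851, 0.0076]
eef_rot: [0.118, 0.993, 0.0, 0.0]
ft_force: [0.2, 0.6, -0.1]
width: 0.05
grip_force: 0.0
```

```bash
cat >> h.py <<'E'
FO=np.array([507.2,289.6]); FA=np.radians(76.56)
EY=np.array([np.cos(FA),np.sin(FA)]); EX=np.array([EY[1],-EY[0]])
def fen(w): d=np.asarray(w)[:2]*1000-FO; return np.r_[d@EX,d@EY].round(1)
def board(c):
    hsv=cv2.cvtColor(c['image'],cv2.COLOR_RGB2HSV).astype(int); P=cloud(c)
    m=((hsv[...,0]>19)&(hsv[...,0]<32)&(hsv[...,1]>48)&(P[...,2]<.025)).astype(np.uint8); k=np.zeros_like(m); k[235:350,110:235]=m[235:350,110:235]
    k=cv2.morphologyEx(k,cv2.MORPH_OPEN,np.ones((3,3)))
    q=max(cv2.findContours(k,cv2.RETR_EXTERNAL,cv2.CHAIN_APPROX_NONE)[0],key=cv2.contourArea)[:,0].astype(float)
    r=cv2.minAreaRect((onplane(c,q,.012)[:,:2]*1000).astype(np.float32))
    s=read_state(); print('board fence',fen(np.array(r[0])/1000),np.round(r[1],1),'ang',round(r[2]-76.56,2),'tcp',fen(s['ee_pos']),s['ee_pos'].round(4),s['ft_force'].round(1))
E
python3 - <<'E'
from h import *
c=snap('top'); board(c)
im=cv2.resize(c['image'][225:355,90:250],None,fx=4,fy=4,interpolation=cv2.INTER_CUBIC); cv2.imwrite('pics/b1.png',im[:,:,::-1])
E
```

```text
board fence [ -2.3 -14.4] [110.2  39.3] ang -0.28 tcp [-65.7 -20.1] [0.4386 0.2853 0.0075] [-0.   1.  -0.7]
```

View pics/b1.png

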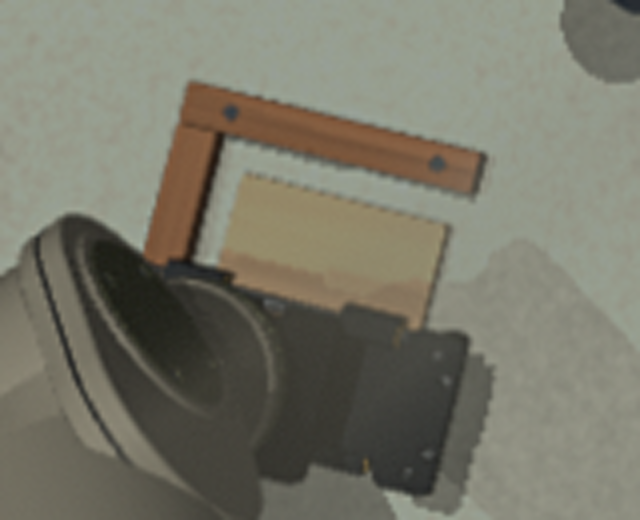

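The board is now square to the fence, with about 18 mm left to the long batten and 14 mm to the short one.

Emit:
step_arm(delta_pos=[[0.195, -0.046, 0], [0.195, -0.046, 0], [0.195, -0.046, 0], [0.078, -0.019, 0], [0.078, -0.019, 0], [0, 0, 0]], turn=[0, 0, 0, 0, 0, 0])

```text
time: 3.15
ee_pos: [0.4567, 0.2812, 0.0076]
eef_rot: [0.117, 0.993, 0.0, 0.0]
ft_force: [-0.0, -0.4, 0.3]
width: 0.0491
grip_force: 0.0
```

```bash
python3 - <<'E'
from h import *
board(snap('top'))
E
```

```text
board fence [ 15.2 -14.4] [110.7  38.4] ang 0.09 tcp [-47.3 -19.9] [0.4566 0.2812 0.0076] [ 0.4  0.4 -0.4]
```

Emit:
step_arm(delta_pos=[[0.06, -0.014, 0], [0.06, -0.014, 0], [0, 0, 0]], turn=[0, 0, 0])

```text
time: 3.5
ee_pos: [0.4581, 0.2808, 0.0073]
eef_rot: [0.117, 0.993, -0.0, -0.001]
ft_force: [-6.4, 0.6, 3.6]
width: 0.0496
grip_force: 3.0
```

Emit:
step_arm(delta_pos=[[-0.389, 0.093, 0], [0, 0, 0.7], [0, 0, 0.5], [0.24, -0.92, 0], [0.24, -0.92, 0], [0.24, -0.92, 0], [0.24, -0.92, 0], [0.24, -0.92, 0], [0, 0, -0.7], [0, 0, -0.5], [0, 0, 0]], turn=[0, 0, 0, 0, 0, 0, 0, 0, 0, 0, 0])

```text
time: 4.6
ee_pos: [0.4785, 0.1679, 0.0062]
eef_rot: [0.117, 0.993, -0.001, -0.001]
ft_force: [-0.6, -0.2, 0.3]
width: 0.0496
grip_force: 0.0
```

```bash
python3 - <<'E'
from h import *
board(snap('top'))
E
```

```text
board fence [21.7 20.5] [42.  26.2] ang 0.13 tcp [   0.8 -124.6] [0.479  0.1683 0.007 ] [ 0.6  0.1 -0.5]
```

Emit:
step_arm(delta_pos=[[0.046, 0.195, 0], [0.046, 0.195, 0], [0.046, 0.195, 0], [0.046, 0.195, 0], [0.046, 0.195, 0], [0.019, 0.078, 0], [0, 0, 0]], turn=[0, 0, 0, 0, 0, 0, 0])

```text
time: 5.35
ee_pos: [0.486, 0.1945, 0.0076]
eef_rot: [0.117, 0.993, 0.0, -0.0]
ft_force: [0.7, 0.4, -0.6]
width: 0.0498
grip_force: 0.0
```

Emit:
step_arm(delta_pos=[[0.014, 0.06, 0], [0.014, 0.06, 0], [0, 0, 0]], turn=[0, 0, 0])

```text
time: 5.65
ee_pos: [0.4867, 0.1973, 0.0076]
eef_rot: [0.117, 0.993, 0.0, 0.0]
ft_force: [-0.0, -0.4, 0.1]
width: 0.0497
grip_force: 0.0
```

Emit:
step_arm(delta_pos=[[0.014, 0.06, 0], [0.014, 0.06, 0], [0, 0, 0]], turn=[0, 0, 0])

```text
time: 5.95
ee_pos: [0.4874, 0.2005, 0.0076]
eef_rot: [0.117, 0.993, 0.0, 0.0]
ft_force: [-0.4, -0.6, -0.2]
width: 0.0496
grip_force: 0.0
```

```bash
python3 - <<'E'
from h import *
c=snap('top');board(c)
im=cv2.resize(c['image'][225:355,90:250],None,fx=4,fy=4,interpolation=cv2.INTER_CUBIC); cv2.imwrite('pics/b2.png',im[:,:,::-1])
E
```

```text
board fence [30.5 50.4] [6.2 6.3] ang -76.11 tcp [  1.5 -91.3] [0.4875 0.2004 0.0076] [-0.7 -0.3  0.7]
```

View pics/b2.png

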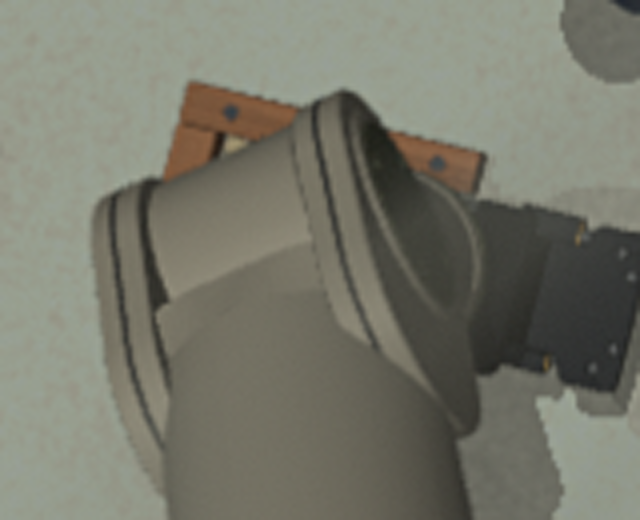

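The board's corner shows at (235,143), a few millimetres from both battens, so I keep pushing.

Emit:
step_arm(delta_pos=[[0.014, 0.06, 0], [0.014, 0.06, 0], [0, 0, 0]], turn=[0, 0, 0])

```text
time: 6.3
ee_pos: [0.4881, 0.2035, 0.0076]
eef_rot: [0.117, 0.993, 0.0, 0.0]
ft_force: [-0.5, 0.5, -0.2]
width: 0.0495
grip_force: 0.0
```

Emit:
step_arm(delta_pos=[[0.014, 0.06, 0], [0.014, 0.06, 0], [0, 0, 0]], turn=[0, 0, 0])

```text
time: 6.6
ee_pos: [0.4885, 0.2044, 0.0075]
eef_rot: [0.118, 0.993, -0.001, -0.001]
ft_force: [-2.0, -7.8, 5.5]
width: 0.0494
grip_force: 3.8
```

```bash
python3 - <<'E'
from h import *
c=snap('scene'); s=read_state(); print(fen(s['ee_pos']),s['ft_force'].round(1))
im=cv2.resize(c['image'][130:230,290:430],None,fx=5,fy=5,interpolation=cv2.INTER_CUBIC); cv2.imwrite('pics/b3.png',im[:,:,::-1])
E
```

```text
[  1.7 -87.3] [-2.8 -6.5  5.3]
```

View pics/b3.png

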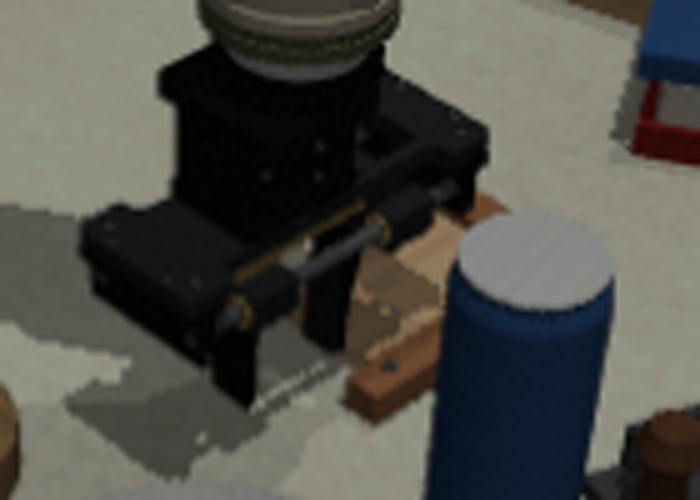

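Emit:
step_arm(delta_pos=[[-0.09, -0.39, 0], [0, -0.2, 0.9], [0, -0.8, 0.95], [0, -0.95, 0.95], [0, -0.95, 0.95], [0, -0.95, 0.95], [0, -0.95, 0.95], [0, -0.95, 0.95], [0, -0.95, 0.95], [0, -0.95, 0], [0, -0.95, 0], [0, 0, 0]], turn=[0, 0, 0, 0.9, 0.9, 0.9, 0.9, 0.9, 0.9, 0.9, 0.9, 0], grip=0.0)

```text
time: 7.85
ee_pos: [0.4863, -0.0221, 0.1966]
eef_rot: [-0.309, 0.951, -0.0, 0.0]
ft_force: [1.3, 0.1, 0.1]
width: 0.0873
grip_force: 0.0
```

```bash
python3 - <<'E'
from h import *
c=snap('top');board(c);s=read_state();print(s['joint_positions'].round(2),s['eef_rot'].round(3))
im=cv2.resize(c['image'][235:325,100:230],None,fx=6,fy=6,interpolation=cv2.INTER_CUBIC); cv2.imwrite('pics/b4.png',im[:,:,::-1])
E
```

```text
board fence [6.8 1.4] [110.6  57.5] ang -0.74 tcp [  51.7 -306. ] [ 0.4863 -0.0201  0.1964] [0.5 0.3 1.2]
[-0.3   0.04  0.25  1.87 -0.01  1.24  2.15] [-0.308  0.951  0.     0.   ]
```

View pics/b4.png

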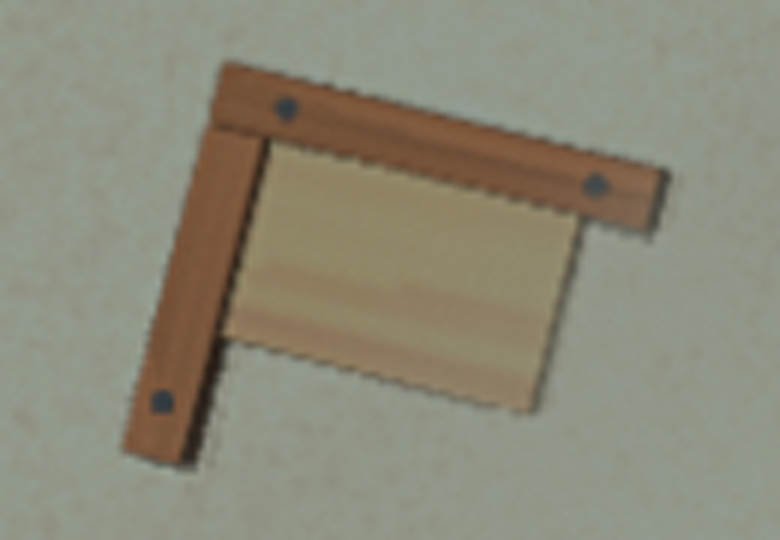

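The board is flush against both battens: its corner meets the fence's at (270,143) and no gap shows along either edge. Next is the stirrer, turning the other way to keep joint 7 in range.

Emit:
step_arm(delta_pos=[[0.04, -0.51, 0], [0.04, -0.51, 0], [0.04, -0.51, 0], [0.04, -0.51, 0], [0.04, -0.51, 0], [0.04, -0.51, 0], [0.04, -0.51, 0], [0.04, -0.51, 0], [0.04, -0.51, 0], [0.04, -0.51, 0], [0.04, -0.51, 0], [0.04, -0.51, 0]], turn=[-1, -1, -1, -1, -1, -1, -1, -1, -1, -1, -1, -1])

```text
time: 9.1
ee_pos: [0.4988, -0.1709, 0.1961]
eef_rot: [0.397, 0.918, 0.0, -0.0]
ft_force: [0.2, -0.2, 0.4]
width: 0.0871
grip_force: 0.0
```

Emit:
step_arm(delta_pos=[[0.05, -0.51, 0], [0.05, -0.51, 0], [0.05, -0.51, 0], [0.05, -0.51, 0], [0.05, -0.51, 0], [0.05, -0.51, 0], [0.05, -0.51, 0], [0.05, -0.51, 0], [0.05, -0.51, 0], [0.05, -0.51, 0], [0, 0, 0], [0, 0, 0]], turn=[-1, -1, -1, -1, -1, -1, -1, -1, -1, -1, -0.3, 0])

```text
time: 10.3
ee_pos: [0.5114, -0.2983, 0.1959]
eef_rot: [0.854, 0.52, 0.0, -0.0]
ft_force: [-0.6, -0.1, 0.4]
width: 0.0869
grip_force: 0.0
```

```bash
python3 - <<'E'
from h import *
s=read_state();q=s['eef_rot'];print(s['ee_pos'].round(4),s['joint_positions'].round(2),(2*np.degrees(np.arctan2(q[1],q[0]))-90)%180)
E
```

```text
[ 0.5114 -0.2983  0.1959] [-0.09  0.31  0.67  1.62 -0.2   1.28  0.13] 152.67460089142347
```

Emit:
step_arm(delta_pos=[[-0.05, -0.07, -0.8], [0, 0, -0.8], [0, 0, -0.8], [0, 0, -0.8], [0, 0, -0.52], [0, 0, 0]], turn=[0, 0, 0, 0, 0, 0])

```text
time: 10.9
ee_pos: [0.5092, -0.2995, 0.1016]
eef_rot: [0.854, 0.521, -0.001, -0.001]
ft_force: [0.2, 0.1, -0.4]
width: 0.0869
grip_force: 0.0
```

Emit:
step_arm(delta_pos=[[0, 0, 0], [0, 0, 0], [0, 0, 0], [0, 0, 0], [0, 0, 0], [0, 0, 0]], turn=[0, 0, 0, 0, 0, 0], grip=1.0, newtons=50)

```text
time: 11.5
ee_pos: [0.5099, -0.3008, 0.1035]
eef_rot: [0.854, 0.521, 0.0, 0.0]
ft_force: [0.2, 0.1, 0.4]
width: 0.0469
grip_force: 0.0
```

Emit:
step_arm(delta_pos=[[0, 0, 0], [0, 0, 0], [0, 0, 0], [0, 0, 0], [0, 0, 0], [0, 0, 0], [0, 0, 0], [0, 0, 0.4], [0, 0, 0.8], [0, 0, 0.8], [0, 0, 0.8], [0, 0, 0.8]], turn=[0, 0, 0, 0, 0, 0, 0, 0, 0, 0, 0, 0])

```text
time: 12.7
ee_pos: [0.5096, -0.3009, 0.1948]
eef_rot: [0.854, 0.52, 0.0, 0.0]
ft_force: [1.2, -0.8, -2.1]
width: 0.0278
grip_force: 49.6
```

```bash
python3 - <<'E'
from h import *
s=read_state();print(s['ee_pos'].round(4),s['width'],s['grip_force'],s['ft_force'])
c=snap('scene')
cv2.imwrite('pics/s1.png',cv2.resize(c['image'][200:400,100:400],None,fx=2.6,fy=2.6,interpolation=cv2.INTER_CUBIC)[:,:,::-1])
E
```

```text
[ 0.5096 -0.3009  0.1948] 0.027799212095761878 49.61103509645909 [ 1.22483963 -0.77384131 -2.10100876]
```

View pics/s1.png

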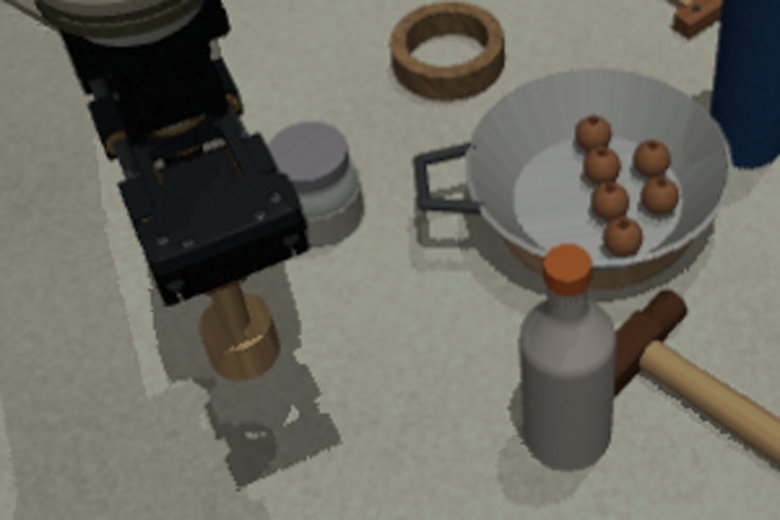

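The stirrer is held upright (foot at (240,340)). The beads lie on the side of the bowl away from the handle.

```bash
python3 - <<'E'
from h import *
from scipy.optimize import least_squares
for n in ('scene','top'):
    c=load(n) if n=='scene' else snap('top'); P=cloud(c).reshape(-1,3)
    r=np.hypot(P[:,0]-.581,P[:,1]+.0177)
    for lo,hi in ((.030,.040),(.04,.05),(.05,.058)):
        k=(P[:,2]>lo)&(P[:,2]<hi)&(r<.1)&(r>.062); Q=P[k]
        # cone: radius = 66+31/45*(z-15)
        g=least_squares(lambda p:np.hypot(Q[:,0]-p[0],Q[:,1]-p[1])-(.066+31/45*(Q[:,2]-.015))-p[2],[.581,-.018,0],loss='soft_l1',f_scale=.002)
        print(n,lo,k.sum(),g.x.round(4))
b=np.array([.581,-.0177]); R=.034
a=np.radians(-136.6)-np.arange(37)*np.radians(10)
p=b+R*np.c_[np.cos(a),np.sin(a)]; print('entry',p[0]); d=np.diff(p,axis=0)/.025
print(d.round(3).tolist())
E
```

```text
scene 0.03 812 [ 0.5852 -0.0107 -0.0014]
scene 0.04 841 [ 0.5857 -0.0112 -0.0008]
scene 0.05 538 [ 5.865e-01 -1.270e-02 -1.000e-04]
top 0.03 1063 [ 5.855e-01 -1.360e-02  1.000e-04]
top 0.04 1145 [ 5.855e-01 -1.340e-02  3.000e-04]
top 0.05 923 [ 0.5853 -0.0138  0.0007]
entry [ 0.55629646 -0.04106098]
[[-0.147, 0.186], [-0.113, 0.209], [-0.075, 0.225], [-0.035, 0.235], [0.007, 0.237], [0.048, 0.232], [0.087, 0.22], [0.124, 0.202], [0.157, 0.177], [0.186, 0.147], [0.209, 0.113], [0.225, 0.075], [0.235, 0.035], [0.237, -0.007], [0.232, -0.048], [0.22, -0.087], [0.202, -0.124], [0.177, -0.157], [0.147, -0.186], [0.113, -0.209], [0.075, -0.225], [0.035, -0.235], [-0.007, -0.237], [-0.048, -0.232], [-0.087, -0.22], [-0.124, -0.202], [-0.157, -0.177], [-0.186, -0.147], [-0.209, -0.113], [-0.225, -0.075], [-0.235, -0.035], [-0.237, 0.007], [-0.232, 0.048], [-0.22, 0.087], [-0.202, 0.124], [-0.177, 0.157]]
```

Emit:
step_arm(delta_pos=[[0.08, 0.4, 0], [0.18, 0.93, 0], [0.18, 0.93, 0], [0.18, 0.93, 0], [0.18, 0.93, 0], [0.18, 0.93, 0], [0.18, 0.93, 0], [0.18, 0.93, 0], [0.18, 0.93, 0], [0.18, 0.93, 0], [0.18, 0.93, 0], [0.17, 0.86, 0]], turn=[0, 0, 0, 0, 0, 0, 0, 0, 0, 0, 0, 0])

```text
time: 14.0
ee_pos: [0.5603, -0.0346, 0.1921]
eef_rot: [0.854, 0.521, -0.001, -0.001]
ft_force: [-0.8, 0.4, -0.8]
width: 0.0276
grip_force: 49.6
```

Emit:
step_arm(delta_pos=[[0, 0, 0], [0, 0, -0.5], [0, 0, -0.5], [0, 0, -0.5], [0, 0, 0]], turn=[0, 0, 0, 0, 0])

```text
time: 14.5
ee_pos: [0.5594, -0.0374, 0.1531]
eef_rot: [0.854, 0.52, -0.002, -0.001]
ft_force: [0.0, 0.6, -1.1]
width: 0.028
grip_force: 49.6
```

```bash
python3 - <<'E'
from h import *
s=read_state();print(s['ee_pos'].round(4),s['width'],s['grip_force'],s['ft_force'],s['joint_positions'].round(2))
c=snap('scene')
cv2.imwrite('pics/s2.png',cv2.resize(c['image'][150:350,200:450],None,fx=3,fy=3,interpolation=cv2.INTER_CUBIC)[:,:,::-1])
E
```

```text
[ 0.5594 -0.0374  0.1531] 0.027998664583814482 49.61096569430083 [ 0.00194222  0.57011049 -1.09498115] [-0.46  0.26  0.52  1.75 -0.14  1.18 -0.38]
```

View pics/s2.png

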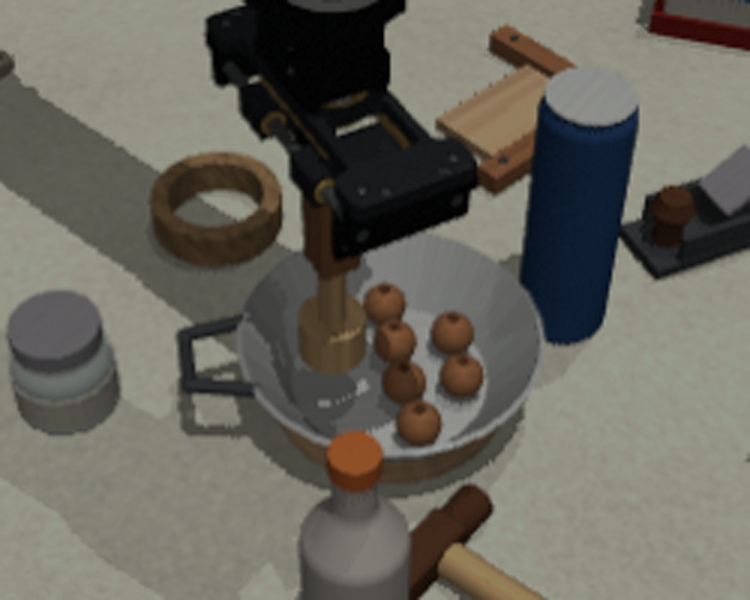

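The foot hangs above the handle's side of the bowl at (333,335), clear of the beads and the wall. I lower it and stir the first third of a turn.

Emit:
step_arm(delta_pos=[[0, 0, -0.5], [0, 0, -0.5], [0, 0, -0.25], [0, 0, 0], [0, 0, 0]], turn=[0, 0, 0, 0, 0])

```text
time: 15.05
ee_pos: [0.5611, -0.0369, 0.1246]
eef_rot: [0.854, 0.521, -0.0, 0.0]
ft_force: [0.2, -0.4, -1.3]
width: 0.028
grip_force: 49.6
```

Emit:
step_arm(delta_pos=[[-0.147, 0.186, 0], [-0.113, 0.209, 0], [-0.075, 0.225, 0], [-0.035, 0.235, 0], [0.007, 0.237, 0], [0.048, 0.232, 0], [0.087, 0.22, 0], [0.124, 0.202, 0], [0.157, 0.177, 0], [0.186, 0.147, 0], [0.209, 0.113, 0], [0.225, 0.075, 0]], turn=[0, 0, 0, 0, 0, 0, 0, 0, 0, 0, 0, 0])

```text
time: 16.25
ee_pos: [0.5783, 0.0198, 0.1245]
eef_rot: [0.854, 0.521, -0.0, 0.0]
ft_force: [-0.3, -0.6, -0.9]
width: 0.0279
grip_force: 49.6
```

Emit:
step_arm(delta_pos=[[0.235, 0.035, 0], [0.237, -0.007, 0], [0.232, -0.048, 0], [0.22, -0.087, 0], [0.202, -0.124, 0], [0.177, -0.157, 0], [0.147, -0.186, 0], [0.113, -0.209, 0], [0.075, -0.225, 0], [0.035, -0.235, 0], [-0.007, -0.237, 0], [-0.048, -0.232, 0]], turn=[0, 0, 0, 0, 0, 0, 0, 0, 0, 0, 0, 0])

```text
time: 17.45
ee_pos: [0.6182, -0.0238, 0.1246]
eef_rot: [0.854, 0.52, 0.0, 0.0]
ft_force: [0.7, 0.2, -1.4]
width: 0.0279
grip_force: 49.6
```

Emit:
step_arm(delta_pos=[[-0.087, -0.22, 0], [-0.124, -0.202, 0], [-0.157, -0.177, 0], [-0.186, -0.147, 0], [-0.209, -0.113, 0], [-0.225, -0.075, 0], [-0.235, -0.035, 0], [-0.237, 0.007, 0], [-0.232, 0.048, 0], [-0.22, 0.087, 0], [-0.202, 0.124, 0], [-0.177, 0.157, 0]], turn=[0, 0, 0, 0, 0, 0, 0, 0, 0, 0, 0, 0])

```text
time: 18.65
ee_pos: [0.5607, -0.0365, 0.1246]
eef_rot: [0.854, 0.521, 0.0, 0.0]
ft_force: [0.8, 1.2, -1.1]
width: 0.0275
grip_force: 49.6
```

```bash
python3 - <<'E'
from h import *
s=read_state();print(s['ee_pos'].round(4),s['width'],s['ft_force'].round(1),s['torque'].round(2))
c=snap('scene'); P=cloud(c); hsv=cv2.cvtColor(c['image'],cv2.COLOR_RGB2HSV).astype(int)
r=np.hypot(P[...,0]-.5855,P[...,1]+.0135)
m=((r<.11)&(P[...,2]>.02)&(P[...,2]<.055)&(hsv[...,1]>90)&(hsv[...,0]<30)).astype(np.uint8)
n,l,st,ce=cv2.connectedComponentsWithStats(m)
for i in range(1,n):
    if st[i,4]>15: print(st[i,4],ce[i].round(),(np.median(P[l==i],0)-[.5855,-.0135,0]).round(3),hsv[l==i].mean(0).round())
E
```

```text
[ 0.5607 -0.0365  0.1246] 0.027460102366502384 [ 0.8  1.2 -1.1] [-0.07  0.07  0.05]
823 [321. 262.] [-0.019  0.004  0.042] [ 15. 130.  81.]
158 [345. 283.] [ 0.049 -0.014  0.04 ] [ 12. 142.  88.]
```

Emit:
step_arm(delta_pos=[[-0.147, 0.186, 0], [-0.113, 0.209, 0], [-0.075, 0.225, 0], [-0.035, 0.235, 0], [0.007, 0.237, 0], [0.048, 0.232, 0], [0.087, 0.22, 0], [0.124, 0.202, 0], [0.157, 0.177, 0], [0.186, 0.147, 0], [0.209, 0.113, 0], [0.225, 0.075, 0]], turn=[0, 0, 0, 0, 0, 0, 0, 0, 0, 0, 0, 0])

```text
time: 19.9
ee_pos: [0.5784, 0.0199, 0.1245]
eef_rot: [0.854, 0.521, -0.0, 0.0]
ft_force: [0.7, -0.4, -2.0]
width: 0.0281
grip_force: 49.6
```

Emit:
step_arm(delta_pos=[[0.235, 0.035, 0], [0.237, -0.007, 0], [0.232, -0.048, 0], [0.22, -0.087, 0], [0.202, -0.124, 0], [0.177, -0.157, 0], [0.147, -0.186, 0], [0.113, -0.209, 0], [0.075, -0.225, 0], [0.035, -0.235, 0], [-0.007, -0.237, 0], [-0.048, -0.232, 0]], turn=[0, 0, 0, 0, 0, 0, 0, 0, 0, 0, 0, 0])

```text
time: 21.1
ee_pos: [0.6182, -0.0237, 0.1246]
eef_rot: [0.854, 0.521, -0.0, 0.0]
ft_force: [-1.0, 0.5, -1.6]
width: 0.0277
grip_force: 49.6
```

Emit:
step_arm(delta_pos=[[-0.087, -0.22, 0], [-0.124, -0.202, 0], [-0.157, -0.177, 0], [-0.186, -0.147, 0], [-0.209, -0.113, 0], [-0.225, -0.075, 0], [-0.235, -0.035, 0], [-0.237, 0.007, 0], [-0.232, 0.048, 0], [-0.22, 0.087, 0], [-0.202, 0.124, 0], [-0.177, 0.157, 0]], turn=[0, 0, 0, 0, 0, 0, 0, 0, 0, 0, 0, 0])

```text
time: 22.3
ee_pos: [0.5607, -0.0365, 0.1246]
eef_rot: [0.854, 0.521, 0.0, 0.0]
ft_force: [0.3, -0.9, -0.9]
width: 0.0276
grip_force: 49.6
```

```bash
python3 - <<'E'
from h import *
s=read_state();print(s['ee_pos'].round(4),s['width'],s['ft_force'].round(1),s['torque'].round(2))
c=snap('scene'); t=snap('top')
a=cv2.resize(c['image'][200:330,230:400],(784,600)); b=cv2.resize(t['image'][190:300,255:385],(709,600))
cv2.imwrite('pics/s3.png',cv2.resize(np.hstack([a,b]),(800,320))[:,:,::-1])
E
```

```text
[ 0.5607 -0.0365  0.1246] 0.02763711009437555 [ 0.3 -0.9 -0.9] [-0.16  0.02 -0.06]
```

View pics/s3.png

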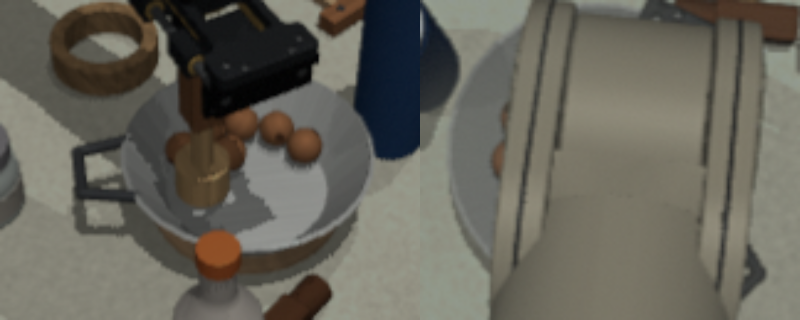

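The beads are swept into a train ahead of the foot, in the left crop at (177,148), (235,150), (240,123), (277,128) and (305,145), with the sixth hidden behind the stick. The stick is upright at (203,175). I compare these positions with where the beads lay at first.

```bash
python3 - <<'E'
from h import *
c=load('scene')
P=onplane(c,[[301.6,260.2],[325,261],[327.1,250],[342.1,252],[353.4,258.9]],.032)[:,:2]
o=np.array([[.632,.004],[.631,-.046],[.607,.033],[.603,-.022],[.578,.005],[.553,.031]])
print((P-[.5855,-.0135]).round(3).tolist()); print((o-[.5855,-.0135]).round(3).tolist())
print((np.linalg.norm(P[:,None]-o[None],axis=2)*1000).round())
E
```

```text
[[-0.061, -0.007], [-0.02, 0.018], [-0.034, 0.047], [-0.005, 0.06], [0.025, 0.056]]
[[0.046, 0.018], [0.045, -0.032], [0.021, 0.046], [0.017, -0.008], [-0.008, 0.018], [-0.032, 0.044]]
[[111. 110.  98.  79.  59.  59.]
 [ 67.  83.  50.  46.  13.  29.]
 [ 86. 113.  56.  76.  39.   3.]
 [ 67. 105.  30.  72.  41.  31.]
 [ 44.  91.  10.  65.  50.  58.]]
```

Emit:
step_arm(delta_pos=[[-0.147, 0.186, 0], [-0.113, 0.209, 0], [-0.04, 0.11, 0], [0, 0, 0], [0.1, -0.15, 0], [0.1, -0.15, 0], [0, 0, 0.5], [0, 0, 0.8], [0, 0, 0.8], [0, 0, 0.8], [0, 0, 0.8], [0, 0, 0]], turn=[0, 0, 0, 0, 0, 0, 0, 0, 0, 0, 0, 0])

```text
time: 23.6
ee_pos: [0.5601, -0.0322, 0.2206]
eef_rot: [0.854, 0.52, 0.002, 0.001]
ft_force: [-0.3, -0.8, -1.7]
width: 0.0278
grip_force: 49.6
```

```bash
python3 - <<'E'
from h import *
s=read_state();print(s['ee_pos'].round(4),s['width'],s['grip_force'],s['ft_force'].round(1),s['joint_positions'].round(2))
c=snap('scene'); im=c['image']; hsv=cv2.cvtColor(im,cv2.COLOR_RGB2HSV).astype(int);P=cloud(c)
r=np.hypot(P[...,0]-.5855,P[...,1]+.0135)
m=((r<.09)&(P[...,2]>.02)&(P[...,2]<.055)&(hsv[...,1]>100)).astype(np.uint8)
m=cv2.erode(m,np.ones((5,5)))
n,l,st,ce=cv2.connectedComponentsWithStats(m)
for i in range(1,n):print(st[i,4],ce[i].round(),(onplane(c,[ce[i]],.034)[0]-[.5855,-.0135,0]).round(3))
# stick tilt: foot side edges/axis from tan foot & handle cloud points
t=s['ee_pos']; d=np.hypot(P[...,0]-t[0],P[...,1]-t[1]); k=(d<.04)&(P[...,2]<t[2]-.012)&(P[...,2]>t[2]-.11)&(hsv[...,1]>60)
z0=t[2]-.1035
for lo,hi in ((0,.03),(.035,.06),(.06,.078),(.08,.095)):
    q=P[k&(P[...,2]-z0>lo)&(P[...,2]-z0<hi)]; print(lo,len(q),(q.mean(0)-t).round(4) if len(q) else '')
# lowest foot z
q=P[k];print('foot low z',np.percentile(q[:,2],1),'expected',z0)
E
```

```text
[ 0.5601 -0.0322  0.2206] 0.027756777825737163 49.611062477342784 [-0.3 -0.8 -1.7] [-0.47  0.19  0.51  1.67 -0.1   1.3  -0.42]
176 [326. 255.] [-0.026  0.032  0.034]
60 [345. 253.] [0.004 0.058 0.034]
146 [357. 267.] [0.043 0.039 0.034]
0 248 [ 0.0106 -0.0153 -0.0871]
0.035 102 [ 0.0031 -0.0063 -0.0564]
0.06 60 [ 0.005  -0.0066 -0.0352]
0.08 58 [ 0.0088 -0.0099 -0.0157]
foot low z 0.1200240957907891 expected 0.11709823049297201
```

Emit:
step_arm(delta_pos=[[-0.15, 0.4, 0], [-0.15, 0.95, 0], [-0.15, 0.95, 0], [-0.15, 0.95, 0], [-0.15, 0.95, 0], [-0.15, 0.95, 0], [-0.15, 0.95, 0], [-0.15, 0.95, 0], [-0.15, 0.95, 0], [-0.15, 0.95, 0], [-0.15, 0.95, 0], [-0.15, 0.95, 0]], turn=[0, 0, 0, 0, 0, 0, 0, 0, 0, 0, 0, 0])

```text
time: 24.85
ee_pos: [0.5122, 0.2409, 0.2159]
eef_rot: [0.854, 0.521, -0.001, -0.0]
ft_force: [0.1, -0.5, -1.6]
width: 0.0278
grip_force: 49.6
```

Emit:
step_arm(delta_pos=[[-0.1, 0.9, 0], [-0.1, 0.7, 0], [-0.08, 0.43, 0], [0, 0, -0.4], [0, 0, -0.7], [0, 0, -0.7], [0, 0, -0.7], [0, 0, -0.7], [0, 0, -0.4], [0, 0, 0], [0, 0, 0]], turn=[0, 0, 0, 0, 0, 0, 0, 0, 0, 0, 0])

```text
time: 25.95
ee_pos: [0.5069, 0.2899, 0.1274]
eef_rot: [0.854, 0.52, 0.0, 0.0]
ft_force: [0.2, -0.3, -1.3]
width: 0.0279
grip_force: 49.6
```

```bash
python3 - <<'E'
from h import *
s=read_state();print(s['ee_pos'].round(4),fen(s['ee_pos']),s['width'],s['ft_force'].round(1),s['joint_positions'].round(2))
E
```

```text
[0.5069 0.2899 0.1274] [-0.4  0.2] 0.02788520717395496 [ 0.2 -0.3 -1.3] [-0.83  0.31  0.28  1.71 -0.1   1.13 -1.  ]
```

Emit:
step_arm(delta_pos=[[0, 0, -0.2], [0, 0, -0.16], [0, 0, -0.06], [0, 0, 0], [0, 0, 0]], turn=[0, 0, 0, 0, 0])

```text
time: 26.45
ee_pos: [0.5066, 0.2904, 0.1167]
eef_rot: [0.854, 0.521, 0.0, 0.0]
ft_force: [0.7, 0.3, -1.1]
width: 0.028
grip_force: 49.6
```

Emit:
step_arm(delta_pos=[[0, 0, -0.04], [0, 0, 0], [0, 0, 0]], turn=[0, 0, 0])

```text
time: 26.75
ee_pos: [0.5065, 0.2903, 0.1156]
eef_rot: [0.854, 0.521, 0.0, 0.0]
ft_force: [0.7, 0.2, -1.5]
width: 0.0275
grip_force: 49.6
```

Emit:
step_arm(delta_pos=[[0, 0, -0.04], [0, 0, 0], [0, 0, 0]], turn=[0, 0, 0])

```text
time: 27.05
ee_pos: [0.5067, 0.2904, 0.1153]
eef_rot: [0.854, 0.521, 0.0, -0.0]
ft_force: [-2.2, -0.9, 5.9]
width: 0.0275
grip_force: 49.6
```

Emit:
step_arm(delta_pos=[[0, 0, -0.04], [0, 0, 0], [0, 0, 0]], turn=[0, 0, 0])

```text
time: 27.35
ee_pos: [0.5069, 0.2905, 0.1153]
eef_rot: [0.854, 0.52, 0.001, -0.0]
ft_force: [-4.2, -3.3, 14.2]
width: 0.0278
grip_force: 49.6
```

Emit:
step_arm(delta_pos=[[0, 0, 0.05], [0, 0, 0]], turn=[0, 0])

```text
time: 27.55
ee_pos: [0.5068, 0.2905, 0.1153]
eef_rot: [0.854, 0.521, 0.0, -0.0]
ft_force: [-1.5, -1.3, 4.7]
width: 0.0279
grip_force: 49.6
```

Emit:
step_arm(delta_pos=[[0, 0, 0], [0, 0, 0], [0, 0, 0], [0, 0, 0], [0, 0, 0], [0, 0, 0], [0, 0, 0], [0, 0, 0]], turn=[0, 0, 0, 0, 0, 0, 0, 0], grip=0.2)

```text
time: 28.35
ee_pos: [0.5066, 0.2903, 0.1148]
eef_rot: [0.854, 0.521, 0.0, 0.0]
ft_force: [0.2, -0.1, 0.4]
width: 0.0691
grip_force: 0.0
```

Emit:
step_arm(delta_pos=[[0, 0, 0.4], [0, 0, 0.8], [0, 0, 0.8], [0, 0, 0.8], [0, 0, 0.8], [0, 0, 0.8], [-0.6, 0.7, 0.5], [-0.6, 0.7, 0], [-0.6, 0.7, 0], [-0.6, 0.7, 0], [-0.6, 0.7, 0], [-0.6, 0.7, 0]], turn=[0, 0, 0, 0, 0, 0, 0, 0, 0, 0, 0, 0])

```text
time: 29.55
ee_pos: [0.416, 0.396, 0.2383]
eef_rot: [0.854, 0.52, 0.0, -0.0]
ft_force: [-0.6, -0.4, -0.0]
width: 0.0694
grip_force: 0.0
```

Emit:
step_arm(delta_pos=[[-0.6, 0.8, 0], [-0.6, 0.8, 0], [-0.6, 0.8, 0], [0, 0.8, 0], [0, 0, 0]], turn=[0, 0, 0, 0, 0])

```text
time: 30.05
ee_pos: [0.3699, 0.4778, 0.2377]
eef_rot: [0.853, 0.522, 0.0, -0.0]
ft_force: [-0.9, -0.4, -0.0]
width: 0.0695
grip_force: 0.0
```

```bash
python3 - <<'E'
from h import *
c=snap('top'); board(c); P=cloud(c); im=c['image']; hsv=cv2.cvtColor(im,cv2.COLOR_RGB2HSV).astype(int)
z=P[...,2]; k=np.zeros(z.shape,bool);k[220:330,90:230]=True
q=P[k&(z>.155)&(z<.17)]; print('stick top',len(q),fen(np.median(q,0)),np.median(q[:,2]),fen((q.min(0)+q.max(0))/2))
m=np.zeros(z.shape,np.uint8); m[190:290,265:365]=((hsv[...,1]>90)&(hsv[...,0]<20)&(z>.02)&(z<.08))[190:290,265:365]
n,l,s,ce=cv2.connectedComponentsWithStats(m)
o=np.array([[.632,.004],[.631,-.046],[.607,.033],[.603,-.022],[.578,.005],[.553,.031]])
for i in range(1,n):
    if s[i,4]>15: p=onplane(c,[ce[i]],.03)[0]; print('bead',s[i,4],(p-[.5855,-.0135,0]).round(3),(np.linalg.norm(o-p[:2],axis=1)*1000).round())
s0=load('scene'); print(read_state()['time'])
E
```

```text
board fence [25.7  1.4] [111.3  24.2] ang 4.46 tcp [-175.8  149.7] [0.371  0.4761 0.2376] [ 0.2 -0.9  0.5]
stick top 243 [ 0.1 -2.3] 0.1619191095974134 [-0.8 -1.6]
bead 228 [ 0.097 -0.077  0.03 ] [107.  68. 145. 105. 142. 178.]
bead 122 [0.053 0.027 0.03 ] [11. 60. 37. 50. 61. 87.]
bead 101 [0.031 0.049 0.03 ] [35. 83.  9. 59. 49. 63.]
bead 131 [0.001 0.058 0.03 ] [ 61. 101.  24.  69.  41.  36.]
bead 136 [-0.015  0.024  0.03 ] [62. 83. 43. 46.  9. 27.]
bead 277 [-0.038  0.039  0.03 ] [ 87. 110.  60.  73.  36.   7.]
30.1
```

```bash
python3 -c "
from bench import *
print(close_job())"
```

```text
the job is handed in; nothing more can be done
None
```

I've handed the job in; no verdict was returned: the board is pushed into the corner, two clockwise turns are stirred, the stick stands on the board and all six beads are still in the bowl. I inferred from bead positions, rather than tracked, that every bead moved at least 8 mm.

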